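# Put the bench air outlet back in service

## Robot

A 7-joint arm with a two-finger parallel gripper is mounted at the origin on the work surface. World frame = base frame: x ahead of the robot, y to its left, z up, the work surface at z = 0. Lengths are in m, angles in degrees, forces in N, time in s.
With the tool pointing down it reaches from about 0.425 to 0.875 m from the base axis. Payload 4.7 kg.
Tool frame: the origin (TCP) lies midway between the tips of the shut fingers; the grasp point (between the pads) lies 19 mm behind it; z points along the fingers, x is the direction in which the jaws open and shut, and the axes are right-handed (so a half turn about z gives the same grasp; the last joint's range is limited). The gripper opens to 87 mm and grips with 3 to 60 N. Pads are 19 mm wide; open, the fingers measure 117 mm over their backs; the gripper's body (75 mm by 190 mm) begins 51 mm behind the grasp point.
Start: joints at [73.574, 18.392, -4.016, 83.108, 1.295, 78.541, -3.26], TCP at [0.193, -0.621, 0.223] pointing down, gripper open.
Joint ranges: [-163.93, 163.93], [-17.29, 119.83], [-79.2, 71.16], [3.27, 140.29], [-89.18, 269.18], [5.43, 117.66], [-154.24, 154.24]. Speed limits (degrees/s): [147.25, 147.25, 180, 180, 180, 180, 180].

## Interface

Orientations are given as [roll, pitch, yaw] about the fixed x, y, z axes, in that order (R = Rz(yaw) Ry(pitch) Rx(roll)).
In Python, from cell import telemetry, optics, env gives the robot as it stands.
- The arm moves only by the tool arm_command, never from a script. Its arguments are lists of equal length, an entry for each row: "translation": the shift along the tool's x, y, z in cm, a list of three; "twist": the turn about the tool's z in degrees. In form: {"translation": [[x, y, z], ...], "twist": [twist, ...]}. A call has 1 to 10 rows; each row shifts and turns the pose as measured when the row begins, along the tool's axes as they then stand; what a row does not reach is not made up. A row lasts 1/8 s, in which the tool goes at most 62.5 mm and 10.7 degrees, less where a joint would pass 70% of its speed; a pose out of reach is approached as far as the arm can. A call is refused whole if a number of a shift passes 6.25 or a number of a turn 10.7, either way. A call with a gripper value outside its range is refused whole. "grip" is the opening in per cent of the stroke, from 0 (shut) to 100 (fully open), set as the call begins (left out, the last holds). The fingers move at their own pace and stop on an object; "force" is the grip in N (left out, the last holds). Time passes only in rows, so rows that do not move let the fingers close. It gives the time, the measured TCP pose, the force and the opening at its end, in the units of the state.
- telemetry.get_obs(): the state, without advancing time (a new reading comes with each control period).
- optics.read_camera(name): name is "scene" or "top"; returns a dict with "img" (384x512x3 uint8, blue, green, red), "fx", "fy", "cx", "cy" (pixels), "dist" ([k1, k2, p1, p2, k3] as OpenCV has them; the pictures are not rectified), "extrinsics" (4x4, takes a point from camera to world coordinates). Camera axes: x right, y up, looking along -z (the intrinsics and any distortion apply to the point x, -y, -z); pixel columns grow to the right and rows downward; lengths in m; the calibration is good to about 2 mm. A picture is of the moment at which its call begins. There is no depth.
- env.sign_off(): hands the job in, once; it reports no verdict.
The state is a dict: "time_s": time; "qpos": joint angles; "joint_velocities": joint speeds; "effort": joint torques, N m; "tool_pos": TCP position; "tool_rot": TCP orientation; "force": force on the tool from outside, world axes, zero at the start; "wrist_torque": the same for the moment, N m; "grip_width": finger opening in m.
Only numpy, scipy, OpenCV 4.12 (cv2) and the standard library are available. Lean on these libraries where they do the work, as an engineer would, in place of code of your own. Each camera call takes 0.05 s, during which the arm holds its last target. There are 200 camera calls.

## Task

Put the bench air outlet back in service. First turn the bleed cock's tee handle fully shut, then take the hairpin spring clip from the bench and push it across the coupling pin on the outlet block until it snaps fully home, leaving it lying flat on the block; only then open the supply valve's lever until it points at the index tab on its arc. Leave the other tools and containers where they are.

Things in the scene. Friction and masses are not known exactly. Their poses are not given: they have to be found in the camera images.
- supply (a joint): Opening angle of the supply ball valve's lever, rad: 0 = shut (lever along the supply unit's +x), pi/2 = fully open (along its +y, in line with the pipe). Opens anticlockwise seen from above; hard stops at both ends; about 0.2 N m of friction, stays where left. Starts at 0 to 0.1.
- supply_axis (a point): Point on the supply valve's vertical stem axis at the lever's mid height, 100 mm over the bench; axes of the supply unit, z up. Fixed unit: steel pipe along y (top at 57 mm, 109 mm to each side with its flanges), brass body, and a dark arc bar 125 mm from the axis on two thin spokes (58 to 66 mm high) with white ticks every 10 degrees.
- supply_lever (a point): Grasp point on the supply lever, 75 mm from the stem axis, at mid height (100 mm). The lever is a straight flat steel bar with a black rubber sleeve, 14 mm wide, 22 mm high (89 to 111 mm over the bench), reaching 106 mm from the axis. x points along the lever away from the axis, z up; turns with the lever.
- index_tab (a point): Middle of the index tab at lever height: an upright aluminium block, 12 mm wide, fixed on the arc, 110 to 143 mm from the stem axis, top at 111 mm; this point is 127 mm from the axis. x points radially outward. It stands at another angle each time, 0.55 to 1.2 rad of opening; the lever is set when it points straight at it (lever's x along the tab's x).
- bleed (a joint): Angle of the bleed cock's tee handle, rad: 0 = fully shut against its stop (bar along the outlet unit's y, over the pipe to the block), growing anticlockwise from above as it opens, to 1.5. It starts open, 0.9 to 1.4; shut it by turning clockwise. About 0.1 N m of friction; stays where it is left. Both units' +x points away from the robot, within 0.25 rad.
- bleed_handle (a point): Centre of the tee handle of the bleed cock, on its vertical turning axis, 97 mm above the bench. The handle is a dark steel bar 76 mm long along its own y, 14 mm wide along its x, 26 mm high (84 to 110 mm above the bench); the point turns with it.
- pin_foot (a point): Foot of the vertical coupling pin on the flat top (50 mm over the bench) of the aluminium outlet block; axes of the outlet unit, z up. Fixed steel shank of 18 mm diameter, 34 mm clear below a cap 26 mm wide, 8 mm thick. The flat top reaches 100 mm from the pin to -x, 30 mm to +x, 50 mm to each side. Push the clip on towards +x. The bleed handle's axis is at (-20, -140) mm.
- clip_grip (a point): Hairpin spring clip, loose, flat on the bench, about 0.12 kg: centre of its upright black rubber grip, 23 mm over its underside. Grip 34 mm long (clip's x), 14 mm thick (y), from 8 to 38 mm over the underside, on a steel head 36 by 40 mm, 8 mm thick. Two 7 mm round steel spring legs reach along +x to 98 mm from this point, 42 mm wide over the tips; underside level.
- clip_seat (a point): Centre of the clip's seat between its legs, 55 mm along the clip's +x from the grip point, 3.5 mm over the underside; home when on the pin's axis. The leg tips leave 28 mm, narrowing to a sprung 10 mm throat 12.5 mm ahead of the seat; the pin spreads it (push of about 5 to 15 N along x) and snaps behind it, where a rigid tongue 10 mm behind the seat stops it.
- spanner: Bystander: loose open-ended spanner lying on the bench. Origin under its middle.
- screwdriver: Bystander: loose screwdriver lying on the bench.
- hammer: Bystander: loose hammer lying on the bench.
- spray_can: Bystander: loose grey spray can, 60 mm diameter, 130 mm high, standing; origin under its centre.
- jar: Bystander: loose glass jar, 76 mm diameter, 90 mm high, standing; origin under its centre.
- socket: Bystander: loose deep socket, a steel tube 36 mm diameter and 60 mm high, standing; origin under its centre.
Not all that is in view belongs to the job. Leave any green or red look-alike of the part that bears clip_grip alone.

How it is judged:
By the outcome, as a careful person would: the job done as asked, in the order asked, and still so for the second after the job is handed in, with the robot touching nothing.
It also fails if it takes over 61 s, if anything falls off the work surface, if the arm or the gripper's body presses on something with over 40 N, if the wrist force passes 120 N, or if a joint passes its speed limit or range.

## Working session

There is one attempt and no reset: what is moved stays moved. The work goes in short steps, Python scripts to look and compute and a tool call to move; the robot and the scene stay as the last step left them, time stands still between calls to the robot, and variables do not carry over. Pictures are saved under pics/ and viewed, about 8 in all and at most 12, crops included, and the job is handed in when it is done.

Besides the shell and the picture viewer there is one more tool, called after "Emit:" as a command line: name --pt "numbers of a row" for each row, then --argument value for the rest. arm_command: Moves the arm, as the interface text tells. Its arguments: {"type":"object","properties":{"translation":{"type":"array","items":{"type":"array","items":{"type":"number"}}},"twist":{"type":"array","items":{"type":"number"}},"grip":{"type":"number"},"force":{"type":"number"}},"required":["translation","twist"]}

```bash
mkdir -p pics; cat > h.py <<'E'
import numpy as np, cv2
from cell import telemetry, optics, env
def snap(name,fn=None):
    c=optics.read_camera(name); 
    if fn: cv2.imwrite('pics/'+fn,c['img'])
    return c
def K(c): return np.array([[c['fx'],0,c['cx']],[0,c['fy'],c['cy']],[0,0,1.]])
def px2w(c,px,z):
    u=cv2.undistortPoints(np.array(px,float).reshape(-1,1,2),K(c),np.array(c['dist'],float)).reshape(-1,2)
    E=np.array(c['extrinsics']); out=[]
    z=np.broadcast_to(z,len(u))
    for (a,b),zz in zip(u,z):
        d=E[:3,:3]@np.array([a,-b,-1]); o=E[:3,3]; out.append(o+d*(zz-o[2])/d[2])
    return np.array(out)
def w2px(c,P):
    E=np.array(c['extrinsics']); q=(np.array(P,float).reshape(-1,3)-E[:3,3])@E[:3,:3]
    q=q*[1,-1,-1]
    return cv2.projectPoints(q,np.zeros(3),np.zeros(3),K(c),np.array(c['dist'],float))[0].reshape(-1,2)
E
python3 - <<'E'
from h import *
import pickle
a=snap('top');b=snap('scene')
pickle.dump((a,b),open('c0.pkl','wb'))
for n,c in(('top',a),('scene',b)):
    print(n,c['fx'],c['cx'],c['cy'],c['dist'],np.round(c['extrinsics'],3).tolist())
    cv2.imwrite(f'pics/{n}0.png',cv2.resize(c['img'],(800,600),interpolation=cv2.INTER_CUBIC))
print(telemetry.get_obs())
E
```

```text
top 356.3964812377262 254.19950614892232 189.5160470064109 [-0.01355925  0.          0.          0.          0.        ] [[-0.003, 0.992, -0.128, 0.378], [-1.0, 0.001, 0.027, 0.011], [0.026, 0.128, 0.991, 1.221], [0.0, 0.0, 0.0, 1.0]]
scene 454.18034045529976 253.81748678728118 188.11206459709203 [0.01097901 0.         0.         0.         0.        ] [[-0.223, -0.554, 0.802, 1.822], [0.975, -0.127, 0.184, 0.287], [-0.001, 0.823, 0.569, 0.991], [0.0, 0.0, 0.0, 1.0]]
{'time_s': 0.1, 'qpos': array([73.57394732, 18.43665067, -4.01549711, 83.16801015,  1.29571484,
       78.53840018, -3.25847083]), 'joint_velocities': array([-0.02576073, -0.08027415, -0.02810339, -0.14004357,  0.05502191,
       -0.01457759, -0.0066198 ]), 'effort': array([ 2.73395553e-04, -4.92570591e+01, -4.05676877e-01, -3.13396776e+01,
       -6.42216322e-02,  3.95846169e-02,  6.07230345e-05]), 'tool_pos': array([ 0.19238415, -0.62037336,  0.22154916]), 'tool_rot': array([ 1.79993992e+02,  9.77931695e-02, -7.27627164e+01]), 'force': array([ 0.37035286, -0.96670558, -0.46584254]), 'wrist_torque': array([-0.00444536, -0.0034452 ,  0.01327995]), 'grip_width': 0.08699819749391358}
```

View pics/top0.png

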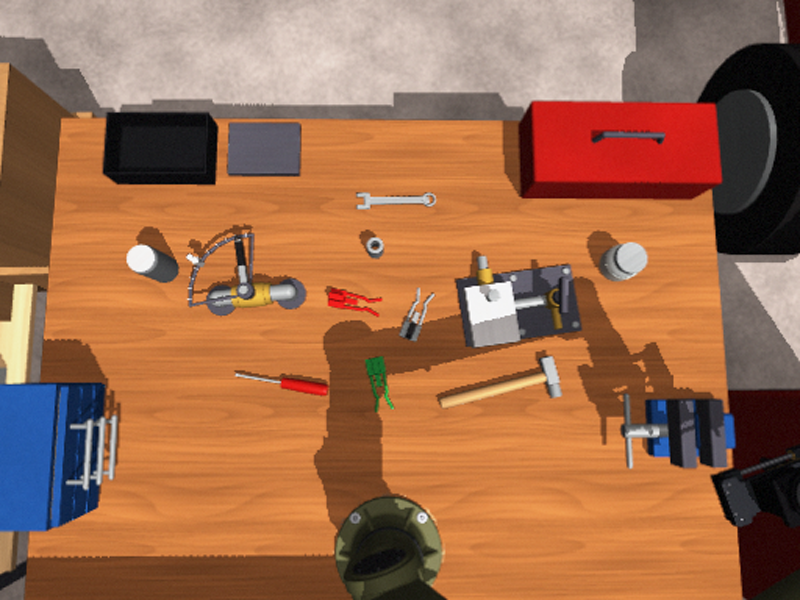

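View pics/scene0.png

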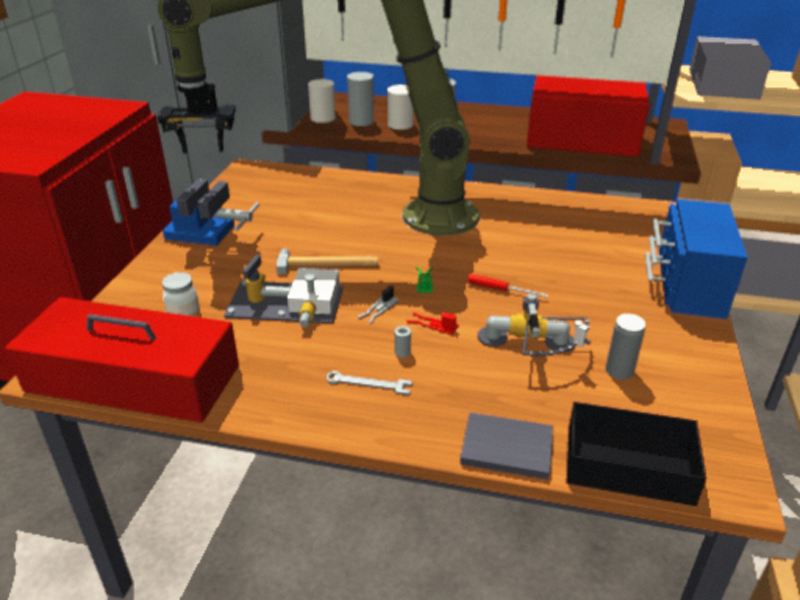

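The views show three clips. The candidates are the steel one with a black grip at top (412,325), the red look-alike at (350,300) and the green one at (377,370). By the description I choose the black-gripped steel one. The outlet unit is at about (515,305), with the bleed tee at (563,293), and the supply unit is at about (245,290), with the index tab near (192,258).

```bash
python3 - <<'E'
from h import *
import pickle
a,b=pickle.load(open('c0.pkl','rb'))
def crop(c,x0,y0,w,h,s): return cv2.resize(c['img'][y0:y0+h,x0:x0+w],None,fx=s,fy=s,interpolation=cv2.INTER_CUBIC)
cv2.imwrite('pics/t_out.png',crop(a,240,150,140,90,5.7142857))
i1=crop(a,110,140,100,75,8)
cv2.imwrite('pics/t_sup.png',i1)
E
```

```text
(no output)
```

View pics/t_out.png

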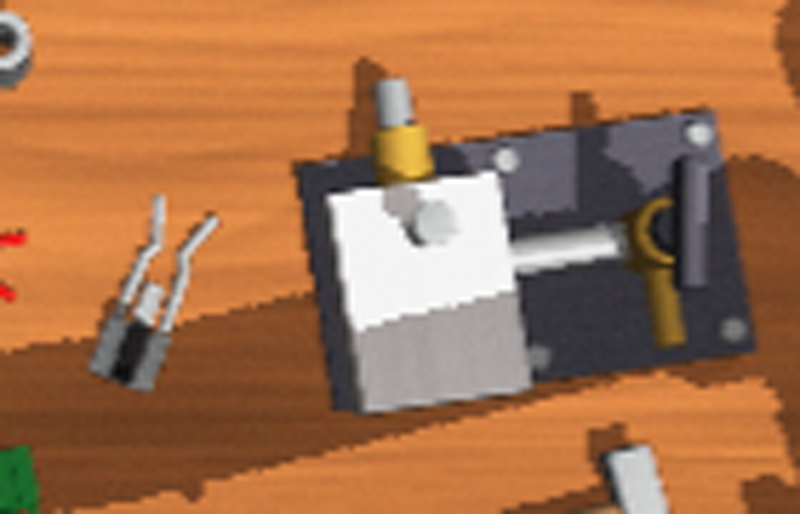

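View pics/t_sup.png

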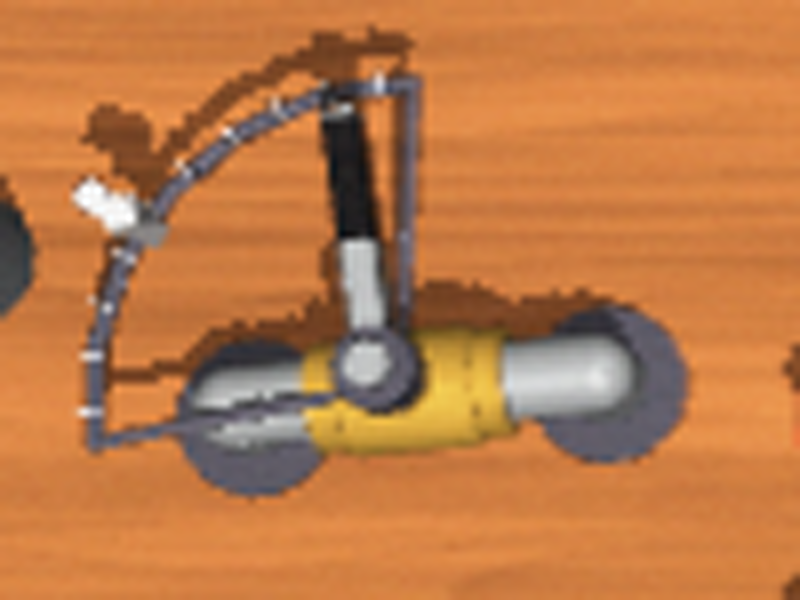

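Clip: black grip at crop (133,350), leg tips at (160,200) and (213,220). Pin cap at (437,221); block top corners at (330,195), (498,172), (530,385) and (358,412); tee bar from (695,157) to (692,285). In the supply crop the stem is at (368,362), the lever end at (338,100) and the tab at about (105,205).

```bash
python3 - <<'E'
from h import *
import pickle
a,b=pickle.load(open('c0.pkl','rb'))
o=lambda p:np.array(p)/5.7142857+[240,150]-.4
s=lambda p:np.array(p)/8+[110,140]-.4
r=lambda n,p,z:(print(n,np.round(px2w(a,p,z)*1000,1).tolist()))
r('block',o([(330,195),(498,172),(530,385),(358,412)]),.05)
r('pin cap',o([(437,221)]),.092)
r('tee ends',o([(695,157),(692,285)]),.11)
r('clip grip',o([(133,350)]),.038); r('grip ends',o([(143,322),(120,383)]),.038)
r('tips',o([(160,200),(213,220)]),.006)
r('head',o([(110,315),(170,335),(152,388),(92,368)]),.008)
r('stem',s([(368,362)]),.111); r('lever',s([(338,100),(357,238)]),.111)
r('tab',s([(92,190),(130,220),(110,205)]),.111)
r('arc corners',s([(415,80),(95,440)]),.066)
r('pipe ends flange',s([(255,420),(610,385)]),.0)
# scene predictions + crops
pickle
cv2.imwrite('pics/s_out.png',cv2.resize(b['img'][155:225,140:260],None,fx=6.6667,fy=6.6667,interpolation=cv2.INTER_CUBIC))
cv2.imwrite('pics/s_sup.png',cv2.resize(b['img'][180:240,300:380],None,fx=10,fy=10,interpolation=cv2.INTER_CUBIC))
E
```

```text
block [[549.1, -164.5, 50.0], [562.9, -263.5, 50.0], [438.3, -278.5, 50.0], [423.0, -178.4, 50.0]]
pin cap [[528.3, -218.4, 92.0]]
tee ends [[562.0, -360.4, 110.0], [490.3, -355.7, 110.0]]
clip grip [[459.7, -49.7, 38.0]]
grip ends [[476.0, -55.6, 38.0], [440.5, -42.0, 38.0]]
tips [[552.4, -68.1, 6.0], [540.3, -100.0, 6.0]]
head [[482.7, -37.5, 8.0], [470.7, -73.4, 8.0], [439.1, -62.4, 8.0], [451.0, -26.7, 8.0]]
stem [[536.2, 289.2, 111.0]]
lever [[640.8, 304.5, 111.0], [585.4, 295.1, 111.0]]
tab [[604.4, 399.5, 111.0], [592.4, 384.1, 111.0], [598.4, 392.2, 111.0]]
arc corners [[660.0, 285.1, 66.0], [510.6, 409.4, 66.0]]
pipe ends flange [[526.9, 364.4, 0.0], [542.1, 213.2, 0.0]]
```

View pics/s_out.png

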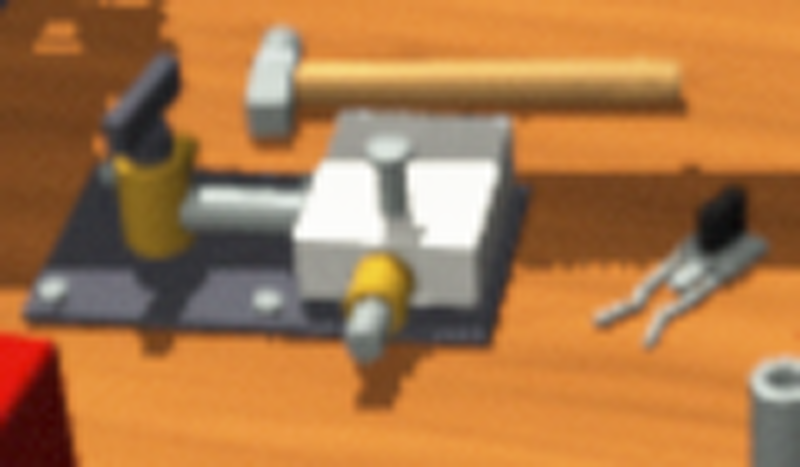

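View pics/s_sup.png

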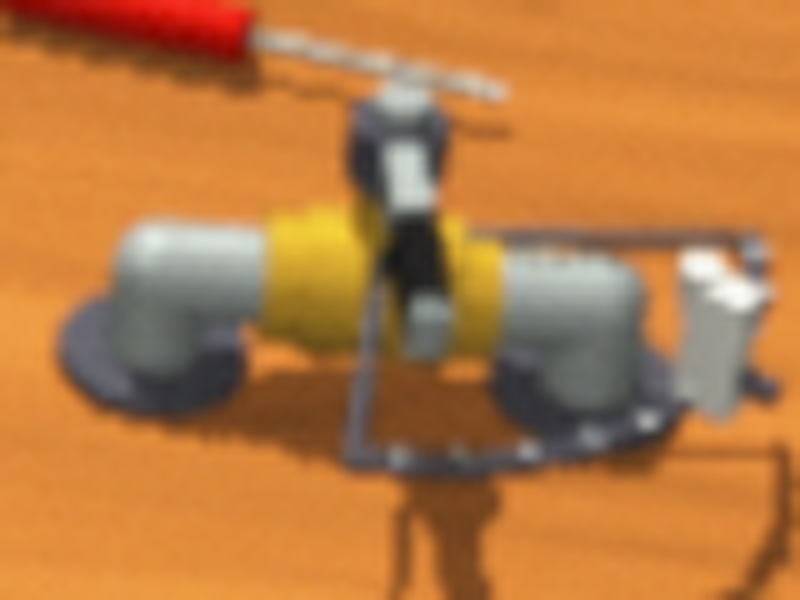

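Bleed tee is at about (526,-359) mm and opened about 79°. Outlet yaw is about 7.3° and the pin is at (528,-218). The clip grip is at (460,-50), yaw about -21°. The supply stem is at (536,289), with the lever at about 9° and the tab at about 59° world. I'll write a planner that prints the rows.

```bash
cat > plan.py <<'E'
import sys; from h import *
# usage: plan.py x y z yaw (mm,deg) [nrows]
def plan(g,yaw,n=None):
    o=telemetry.get_obs(); p=np.array(o['tool_pos'])*1000; y0=o['tool_rot'][2]
    d=np.array(g)-p; dy=(yaw-y0+180)%360-180
    n=n or int(np.ceil(max(np.linalg.norm(d)/55,abs(dy)/10,1)))
    T=[];W=[]
    for i in range(n):
        a=np.radians(y0+dy*i/n); s=d/n
        T.append([round(float(v)/10,2) for v in (s[0]*np.cos(a)+s[1]*np.sin(a), s[0]*np.sin(a)-s[1]*np.cos(a), -s[2])]); W.append(round(-float(dy)/n,1))
    print('t',round(o['time_s'],2),'now',np.round(p,1),np.round(o['tool_rot'],1),'F',np.round(o['force'],1),'w',round(o['grip_width']*1000,1),'q',np.round(o['qpos'],0)); print(n,T,W)
a=list(map(float,sys.argv[1:])); plan(a[:3],a[3],int(a[4]) if len(a)>4 else None)
E
python3 plan.py 526 -359 200 -94
```

```text
t 0.1 now [ 192.4 -620.4  221.5] [ 1.80e+02  1.00e-01 -7.28e+01] F [ 0.4 -1.  -0.5] w 87.0 q [74. 18. -4. 83.  1. 79. -3.]
8 [[-1.88, -4.95, 0.27], [-2.11, -4.86, 0.27], [-2.33, -4.76, 0.27], [-2.55, -4.64, 0.27], [-2.76, -4.52, 0.27], [-2.97, -4.39, 0.27], [-3.17, -4.24, 0.27], [-3.36, -4.09, 0.27]] [2.7, 2.7, 2.7, 2.7, 2.7, 2.7, 2.7, 2.7]
```

Emit:
arm_command --pt "-1.9 -4.95 0.27" --pt "-2.1 -4.85 0.27" --pt "-2.3 -4.75 0.27" --pt "-2.55 -4.65 0.27" --pt "-2.75 -4.5 0.27" --pt "-2.95 -4.4 0.27" --pt "-3.15 -4.25 0.27" --pt "-3.35 -4.1 0.27" --twist '[2.7,2.7,2.7,2.7,2.7,2.7,2.7,2.7]' --grip 60

```text
time_s: 1.1
tool_pos: [0.5315, -0.3603, 0.1942]
tool_rot: [179.6, 0.2, -95.8]
force: [0.1, -0.7, 0.0]
grip_width: 0.0526
```

```bash
python3 plan.py 526 -359 130 -94 3; python3 plan.py 526 -359 88 -94 4
```

```text
t 1.1 now [ 531.5 -360.3  194.2] [179.6   0.2 -95.8] F [ 0.1 -0.7  0. ] w 52.6 q [ 43.  19. -14.  86.   5.  76. -68.]
3 [[-0.03, 0.19, 2.14], [-0.03, 0.19, 2.14], [-0.03, 0.19, 2.14]] [-0.6, -0.6, -0.6]
t 1.1 now [ 531.5 -360.3  194.2] [179.6   0.2 -95.8] F [ 0.1 -0.7  0. ] w 52.6 q [ 43.  19. -14.  86.   5.  76. -68.]
4 [[-0.02, 0.14, 2.65], [-0.02, 0.14, 2.65], [-0.02, 0.14, 2.65], [-0.02, 0.14, 2.65]] [-0.5, -0.5, -0.5, -0.5]
```

j7 would end near its limit on this branch, so I'll turn the tool half a turn first.

Emit:
arm_command --pt "0 0 0" --pt "0 0 0" --pt "0 0 0" --pt "0 0 0" --pt "0 0 0" --pt "0 0 0" --pt "0 0 0" --pt "0 0 0" --pt "0 0 0" --twist '[-10.6,-10.6,-10.6,-10.6,-10.6,-10.6,-10.6,-10.6,-10.6]'

```text
time_s: 2.22
tool_pos: [0.5345, -0.3509, 0.1875]
tool_rot: [-179.2, 0.8, 1.1]
force: [-0.7, -0.4, 0.1]
grip_width: 0.0527
```

Emit:
arm_command --pt "0 0 0" --pt "0 0 0" --pt "0 0 0" --pt "0 0 0" --pt "0 0 0" --pt "0 0 0" --pt "0 0 0" --pt "0 0 0" --twist '[-10.6,-10.6,-10.6,-10.6,-10.6,-10.6,-10.6,-10.6]'

```text
time_s: 3.22
tool_pos: [0.5315, -0.35, 0.1825]
tool_rot: [-178.7, -1.0, 87.0]
force: [-0.3, 0.4, -1.0]
grip_width: 0.0521
```

```bash
python3 plan.py 526 -359 88 86 4
```

```text
t 3.23 now [ 531.5 -350.   182.5] [-178.7   -1.    87. ] F [-0.3  0.4 -1. ] w 52.1 q [ 63.  25. -42.  86.  16.  78. 107.]
4 [[-0.23, -0.13, 2.36], [-0.23, -0.12, 2.36], [-0.23, -0.12, 2.36], [-0.23, -0.12, 2.36]] [0.2, 0.2, 0.2, 0.2]
```

Emit:
arm_command --pt "-0.3 -0.2 2.1" --pt "-0.3 -0.2 2.1" --pt "-0.3 -0.2 2.1" --pt "0 0 1.5" --pt "0 0 0.6" --twist '[0.2,0.2,0.2,0.2,0]'

```text
time_s: 3.85
tool_pos: [0.5195, -0.357, 0.0892]
tool_rot: [-178.4, -1.1, 85.2]
force: [-0.5, 0.0, -0.5]
grip_width: 0.0524
```

```bash
python3 plan.py 526 -359 88 86 2
```

```text
t 3.85 now [ 519.5 -357.    89.2] [-178.4   -1.1   85.2] F [-0.5  0.  -0.5] w 52.4 q [ 63.  28. -40.  92.  19.  69. 104.]
2 [[-0.07, 0.33, 0.06], [-0.08, 0.33, 0.06]] [-0.4, -0.4]
```

Emit:
arm_command --pt "-0.1 0.6 0.0" --pt "0 0 0" --pt "0 0 0" --pt "0 0 0" --pt "0 0 0" --twist '[-0.5,0,0,0,0]' --grip 0 --force 20

```text
time_s: 4.47
tool_pos: [0.5274, -0.3577, 0.0905]
tool_rot: [-178.5, -1.1, 85.8]
force: [0.6, 2.2, -1.2]
grip_width: 0.0138
```

Emit:
arm_command --pt "0 0 0" --pt "0 0 0" --pt "0 0 0" --pt "0 0 0" --twist '[8,9,10,10]'

```text
time_s: 4.97
tool_pos: [0.5272, -0.3585, 0.0906]
tool_rot: [-178.2, 0.1, 47.7]
force: [-0.5, 0.2, -0.1]
grip_width: 0.0139
```

```bash
python3 plan.py 526.5 -358.5 89 7.3 4
```

```text
t 4.97 now [ 527.2 -358.5   90.6] [-1.782e+02  1.000e-01  4.770e+01] F [-0.5  0.2 -0.1] w 13.9 q [ 58.  27. -33.  91.  15.  68.  69.]
4 [[-0.01, -0.01, 0.04], [-0.01, -0.01, 0.04], [-0.01, -0.01, 0.04], [-0.02, -0.01, 0.04]] [10.1, 10.1, 10.1, 10.1]
```

Emit:
arm_command --pt "0 0 0" --pt "0 0 0" --pt "0 0 0" --pt "0 0 0" --pt "0 0 0" --pt "0 0 0" --twist '[10,10,10,8,5,3]'

```text
time_s: 5.72
tool_pos: [0.5263, -0.3595, 0.0907]
tool_rot: [-179.0, 1.4, 0.3]
force: [0.5, -0.3, -0.6]
grip_width: 0.0156
```

```bash
python3 -c "
from h import *
o=telemetry.get_obs();print(o['tool_rot'],o['wrist_torque'],o['force'])"
```

```text
[-179.04241854    1.39264906    0.29598332] [ 0.15111538 -0.26646121  0.66113636] [ 0.52089227 -0.30428071 -0.63627171]
```

The stop is reached: 0.66 N·m with the pads twisting. Release and rise.

Emit:
arm_command --pt "0 0 0" --pt "0 0 0" --pt "0 0 0" --pt "0 0 -2" --pt "0 0 -5" --pt "0 0 -4" --pt "0 0 0" --twist '[0,0,0,0,0,0,0]' --grip 45

```text
time_s: 6.6
tool_pos: [0.5298, -0.3618, 0.2088]
tool_rot: [-179.1, 1.2, 0.4]
force: [-0.1, 0.1, 0.2]
grip_width: 0.0392
```

```bash
python3 plan.py 460 -50 120 69 
```

```text
t 6.6 now [ 529.8 -361.8  208.8] [-179.1    1.2    0.4] F [-0.1  0.1  0.2] w 39.2 q [ 52.  21. -26.  83.   9.  79.  26.]
7 [[-0.96, -4.46, 1.27], [-0.19, -4.56, 1.27], [0.59, -4.53, 1.27], [1.35, -4.36, 1.27], [2.07, -4.07, 1.27], [2.73, -3.66, 1.27], [3.32, -3.14, 1.27]] [-9.8, -9.8, -9.8, -9.8, -9.8, -9.8, -9.8]
```

Emit:
arm_command --pt "-0.95 -4.45 0.5" --pt "-0.2 -4.55 0.5" --pt "0.6 -4.55 1" --pt "1.35 -4.35 1.3" --pt "2.05 -4.05 1.3" --pt "2.7 -3.65 1.3" --pt "3.2 -3.0 1.3" --pt "0 0 0" --twist '[-9.8,-9.8,-9.8,-9.8,-9.8,-9.8,-9.8,0]'

```text
time_s: 7.6
tool_pos: [0.4508, -0.0437, 0.1414]
tool_rot: [-178.7, -0.2, 71.3]
force: [-1.5, -1.0, -0.7]
grip_width: 0.0391
```

```bash
python3 plan.py 460 -50 60 69 ; python3 - <<'E'
from h import *
a=snap('top')
cv2.imwrite('pics/t1.png',cv2.resize(a['img'][150:240,240:380],(800,514),interpolation=cv2.INTER_CUBIC))
E
```

```text
t 7.6 now [450.8 -43.7 141.4] [-178.7   -0.2   71.3] F [-1.5 -1.  -0.7] w 39.1 q [ 47.   0. -44. 114.  -0.  67.  74.]
2 [[-0.15, 0.54, 4.07], [-0.14, 0.54, 4.07]] [1.1, 1.1]
```

View pics/t1.png

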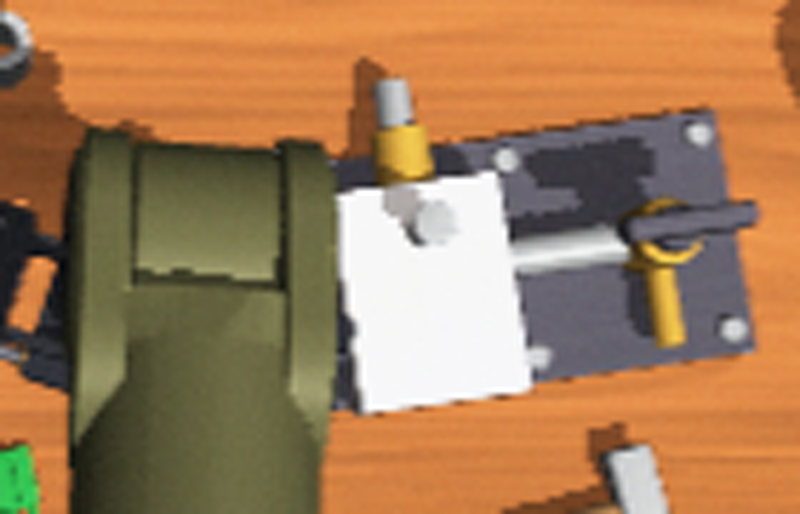

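The crop shows the tee bar running (625,228)–(757,212), along the outlet's y and over the pipe, so the bleed is shut. The arm hides the clip from above.

Emit:
arm_command --pt "-0.15 0.5 4.0" --pt "-0.1 0.4 3.5" --pt "0 0 0" --twist '[1.1,1.1,0]'

```text
time_s: 8.02
tool_pos: [0.4603, -0.0553, 0.0668]
tool_rot: [-179.0, -0.1, 68.3]
force: [-0.5, 0.8, 0.2]
grip_width: 0.0395
```

```bash
python3 plan.py 460 -50 12 69 2; python3 - <<'E'
from h import *
a=snap('scene')
print((w2px(a,[[.4597,-.0497,.038],[.4597,-.0497,.008]])-[190,150])*8)
cv2.imwrite('pics/s1.png',cv2.resize(a['img'][150:225,190:290],(800,600),interpolation=cv2.INTER_CUBIC))
E
```

```text
t 8.03 now [460.3 -55.3  66.8] [-1.79e+02 -1.00e-01  6.83e+01] F [-0.5  0.8  0.2] w 39.5 q [ 46.   8. -44. 117.   6.  58.  67.]
2 [[0.24, -0.11, 2.74], [0.24, -0.11, 2.74]] [-0.3, -0.3]
[[459.92319036 275.68878221]
 [460.45966999 328.3261639 ]]
```

View pics/s1.png

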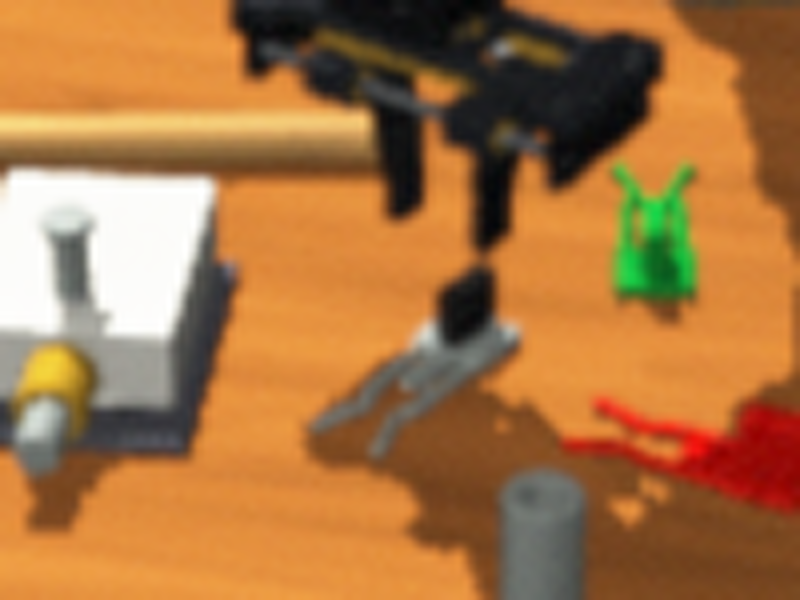

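The grip top is at about (468,282), against a predicted (460,276), which is within about 3 mm. The fingers straddle it, so descend.

Emit:
arm_command --pt "0.4 -0.2 2.4" --pt "0.2 -0.1 2.0" --pt "0 0 0.5" --pt "0 0 0" --twist '[-0.3,-0.2,0,0]'

```text
time_s: 8.57
tool_pos: [0.4663, -0.052, 0.0249]
tool_rot: [-179.8, -0.1, 68.5]
force: [-0.3, 0.7, 1.2]
grip_width: 0.0393
```

```bash
python3 plan.py 460 -48.5 12 69 1
```

```text
t 8.57 now [466.3 -52.   24.9] [-1.798e+02 -1.000e-01  6.850e+01] F [-0.3  0.7  1.2] w 39.3 q [ 44.  12. -43. 119.  10.  53.  63.]
1 [[0.09, -0.72, 1.29]] [-0.5]
```

Emit:
arm_command --pt "0.1 -0.7 1.0" --pt "0.1 -0.2 0.3" --pt "0 0 0" --twist '[-0.3,0,0]'

```text
time_s: 8.95
tool_pos: [0.4595, -0.0472, 0.0131]
tool_rot: [-180.0, -0.1, 68.8]
force: [-0.7, -0.1, -0.1]
grip_width: 0.0391
```

```bash
python3 plan.py 460 -48.5 12 69 1
```

```text
t 8.95 now [459.5 -47.2  13.1] [-1.80e+02 -1.00e-01  6.88e+01] F [-0.7 -0.1 -0.1] w 39.1 q [ 43.  13. -43. 120.  11.  51.  63.]
1 [[-0.11, 0.1, 0.11]] [-0.2]
```

Emit:
arm_command --pt "0 0 0" --pt "0 0 0" --pt "0 0 0" --pt "0 0 0" --pt "0 0 -2" --pt "0 0 -4" --pt "0 0 -4" --pt "0 0 0" --twist '[0,0,0,0,0,0,0,0]' --grip 0 --force 45

```text
time_s: 9.95
tool_pos: [0.4583, -0.047, 0.1148]
tool_rot: [-179.8, -0.1, 68.8]
force: [-0.4, 0.3, -1.1]
grip_width: 0.0138
```

```bash
python3 plan.py 403 -234 104 97.3
```

```text
t 9.95 now [458.3 -47.  114.8] [-1.798e+02 -1.000e-01  6.880e+01] F [-0.4  0.3 -1.1] w 13.8 q [ 47.   3. -45. 115.   2.  63.  70.]
4 [[-4.86, 0.4, 0.27], [-4.87, -0.21, 0.27], [-4.81, -0.81, 0.27], [-4.67, -1.4, 0.27]] [-7.1, -7.1, -7.1, -7.1]
```

Emit:
arm_command --pt "-4.85 0.4 -0.3" --pt "-4.85 -0.2 -0.2" --pt "-4.8 -0.8 0" --pt "-4.5 -1.3 0" --pt "0 0 0" --twist '[-7.1,-7.1,-7.1,-7.1,0]'

```text
time_s: 10.58
tool_pos: [0.4005, -0.2359, 0.1139]
tool_rot: [-179.5, -0.4, 98.3]
force: [0.2, 0.9, -1.4]
grip_width: 0.0135
```

```bash
python3 plan.py 404 -234 100 97.3; python3 - <<'E'
from h import *
import pickle
a=snap('top');b=snap('scene'); pickle.dump((a,b),open('c1.pkl','wb'))
i=cv2.resize(a['img'][170:220,270:350],(640,400),interpolation=cv2.INTER_CUBIC)
cv2.imwrite('pics/s2.png',cv2.resize(b['img'][135:210,165:265],(800,600),interpolation=cv2.INTER_CUBIC))
E
```

```text
t 10.57 now [ 400.5 -235.9  113.9] [-179.5   -0.4   98.3] F [ 0.2  0.9 -1.4] w 13.5 q [ 61.   3. -34. 115.   2.  63. 124.]
1 [[0.14, 0.37, 1.39]] [1.0]
```

View pics/s2.png

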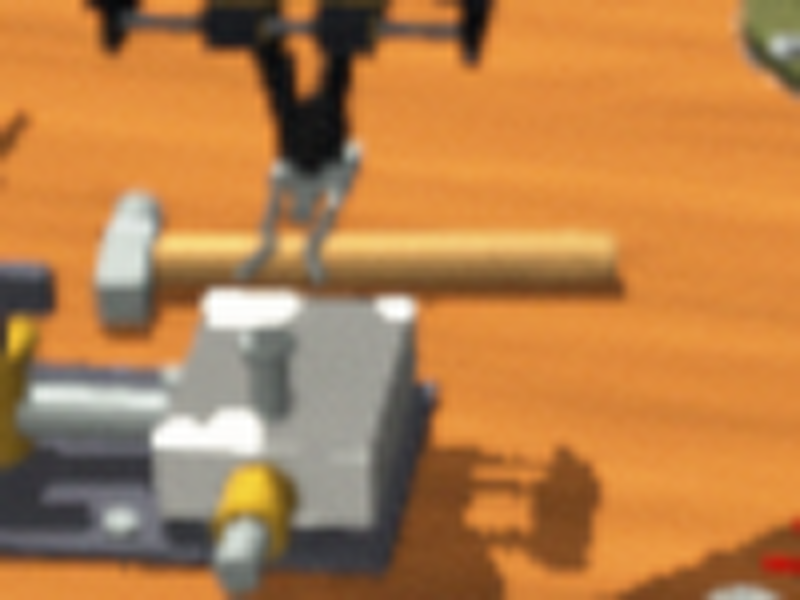

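The clip hangs level with its tips at about (245,273) and (319,278), head corners at about (275,172) and (357,155), and the pin cap at (265,340). I'll work out where it sits in the hand.

```bash
python3 - <<'E'
from h import *
import pickle
a,b=pickle.load(open('c1.pkl','rb'))
s=lambda p:np.array(p)/8+[165,135]-.4
t=px2w(b,s([(245,273),(319,278)]),.1055)*1000; h=px2w(b,s([(275,170),(357,155)]),.109)*1000
cap=px2w(b,s([(268,340)]),.088)*1000
print(t,t.mean(0),h,h.mean(0),cap)
m=t.mean(0)-[400.5,-235.9,0]; print(np.degrees(np.arctan2(m[1],m[0])),np.hypot(*m[:2]))
# predicted tips for yaw 7.3/8.3
for y in (8.3,):
  c,s_=np.cos(np.radians(y)),np.sin(np.radians(y)); P=[[.4005+c*.096-e*s_*.0175,-.2359+s_*.096+e*c*.0175,.1055] for e in(-1,1)]
  print((w2px(b,P)+.4-[165,135])*8)
E
```

```text
[[ 499.22572968 -236.06069607  105.5       ]
 [ 495.77305862 -201.78392544  105.5       ]] [ 497.49939415 -218.92231076  105.5       ] [[ 413.88936694 -250.10707691  109.        ]
 [ 391.71641304 -216.33237961  109.        ]] [ 402.80288999 -233.21972826  109.        ] [[ 524.88104772 -217.65179583   88.        ]]
9.927847548567977 98.4739782778437
[[239.00065588 270.77223694]
 [314.75694199 274.03207646]]
```

Emit:
arm_command --pt "0 0.1 2.5" --pt "0 0.0 1.9" --pt "0 0 0" --pt "0 0 0" --twist '[0.8,0.6,0,0]'

```text
time_s: 11.18
tool_pos: [0.4044, -0.2254, 0.0681]
tool_rot: [-179.6, -0.6, 97.5]
force: [0.1, -0.1, -0.9]
grip_width: 0.0135
```

```bash
python3 plan.py 473 -225.5 65 97.3 4
```

```text
t 11.18 now [ 404.4 -225.4   68.1] [-179.6   -0.6   97.5] F [ 0.1 -0.1 -0.9] w 13.5 q [ 59.   6. -34. 117.   4.  58. 120.]
4 [[-0.23, 1.7, 0.08], [-0.22, 1.7, 0.08], [-0.22, 1.7, 0.08], [-0.22, 1.7, 0.08]] [0.1, 0.1, 0.1, 0.1]
```

Emit:
arm_command --pt "-0.8 0.0 0.2" --pt "0 0 0.1" --pt "0 0 0" --twist '[0.2,0,0]'

```text
time_s: 11.55
tool_pos: [0.4068, -0.2342, 0.0664]
tool_rot: [-179.7, -0.5, 97.4]
force: [0.6, 0.3, -1.4]
grip_width: 0.0135
```

```bash
python3 plan.py 473 -225.5 65 97.3 4
```

```text
t 11.55 now [ 406.8 -234.2   66.4] [-179.7   -0.5   97.4] F [ 0.6  0.3 -1.4] w 13.5 q [ 59.   7. -34. 117.   5.  58. 120.]
4 [[0.0, 1.67, 0.03], [0.01, 1.67, 0.03], [0.01, 1.67, 0.03], [0.01, 1.67, 0.03]] [0.0, 0.0, 0.0, 0.0]
```

Emit:
arm_command --pt "0 1.2 0.05" --pt "0 1.2 0.0" --pt "0 0 0" --twist '[0,0,0]'

```text
time_s: 11.92
tool_pos: [0.4331, -0.231, 0.0662]
tool_rot: [-179.7, -0.5, 97.3]
force: [0.5, 0.8, -0.7]
grip_width: 0.0139
```

```bash
python3 plan.py 473 -225.5 65 97.3 4; python3 - <<'E'
from h import *
b=snap('scene')
cv2.imwrite('pics/s3.png',cv2.resize(b['img'][155:200,170:230],(800,600),interpolation=cv2.INTER_CUBIC))
E
```

```text
t 11.93 now [ 433.1 -231.    66.2] [-179.7   -0.5   97.3] F [ 0.5  0.8 -0.7] w 13.9 q [ 57.  10. -35. 114.   6.  58. 117.]
4 [[0.01, 1.01, 0.03], [0.01, 1.01, 0.03], [0.01, 1.01, 0.03], [0.01, 1.01, 0.03]] [0.0, 0.0, 0.0, 0.0]
```

View pics/s3.png

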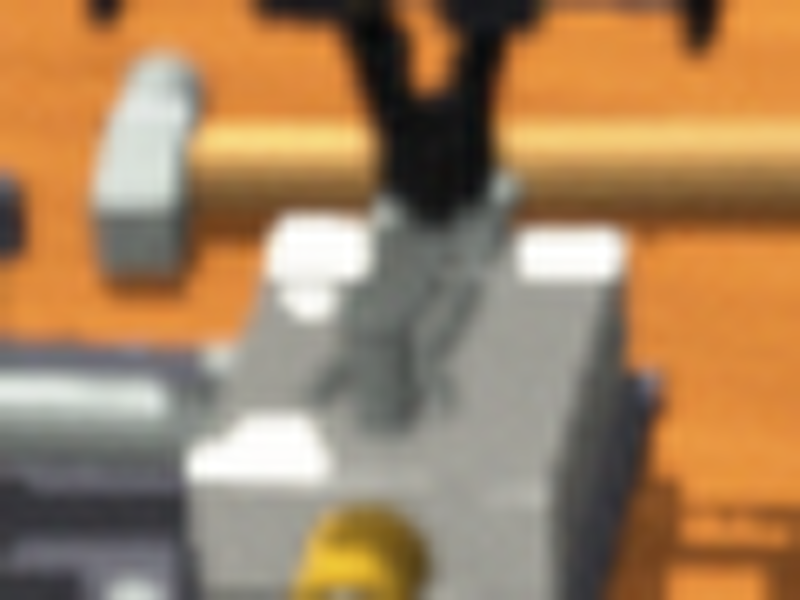

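The leg tips, at about (328,390) and (440,395), straddle the pin at (388,395). Push on.

Emit:
arm_command --pt "0 1.0 0.05" --pt "0 0.8 0.05" --pt "0 0.8 0" --pt "0 0.8 0" --twist '[0,0,0,0]'

```text
time_s: 12.48
tool_pos: [0.4628, -0.2264, 0.0639]
tool_rot: [-179.1, -0.6, 97.3]
force: [-4.9, 1.3, 5.0]
grip_width: 0.0138
```

Emit:
arm_command --pt "0 0.8 -0.1" --pt "0 0.8 -0.05" --pt "0 0.8 0" --twist '[0,0,0]'

```text
time_s: 12.85
tool_pos: [0.4755, -0.2247, 0.0641]
tool_rot: [-177.5, -0.8, 97.1]
force: [-25.7, 0.6, 18.7]
grip_width: 0.0136
```

```bash
python3 plan.py 473.7 -225 65 97.3 1
```

```text
t 12.85 now [ 475.5 -224.7   64.1] [-177.5   -0.8   97.1] F [-25.7   0.6  18.7] w 13.6 q [ 53.  16. -35. 108.  11.  62. 111.]
1 [[-0.01, -0.18, -0.09]] [-0.2]
```

Emit:
arm_command --pt "0 0 -0.1" --pt "0 0 0" --twist '[0,0]'

```text
time_s: 13.1
tool_pos: [0.4752, -0.2246, 0.0649]
tool_rot: [-177.3, -0.9, 97.1]
force: [-2.4, 0.3, 1.8]
grip_width: 0.0139
```

```bash
python3 plan.py 473.7 -225 65 97.3 1; python3 - <<'E'
from h import *
b=snap('scene')
cv2.imwrite('pics/s4.png',cv2.resize(b['img'][155:200,170:230],(800,600),interpolation=cv2.INTER_CUBIC))
E
```

```text
t 13.1 now [ 475.2 -224.6   64.9] [-177.3   -0.9   97.1] F [-2.4  0.3  1.8] w 13.9 q [ 53.  16. -35. 108.  11.  62. 111.]
1 [[-0.02, -0.15, -0.01]] [-0.2]
```

View pics/s4.png

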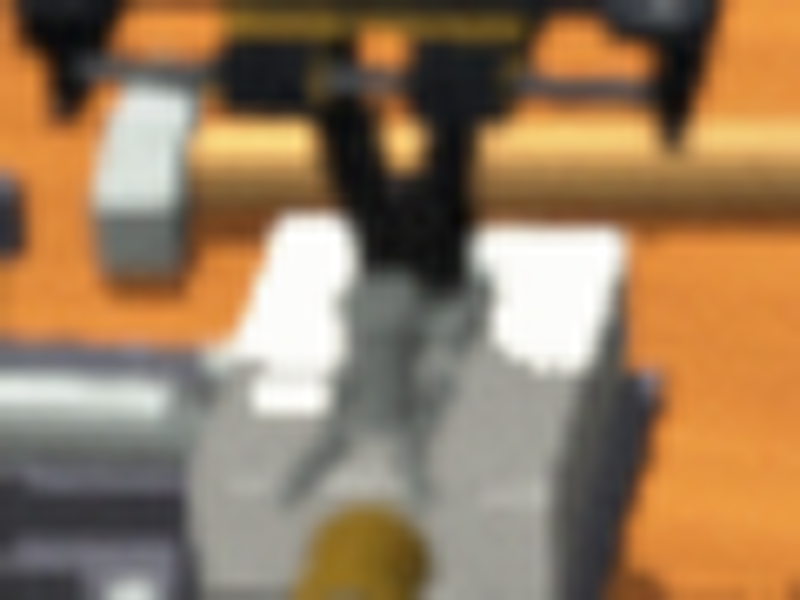

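The tips are at about (290,492) and (422,495), well past the pin foot at (388,425). Check the numbers, then release.

```bash
python3 - <<'E'
from h import *
b=snap('scene')
s=lambda p:np.array(p)/13.333+[170,155]-.4
t=px2w(b,s([(290,492),(422,495)]),.0535)*1000
print(t,t.mean(0),px2w(b,s([(388,428)]),.05)*1000)
c,n=np.cos(np.radians(7.3)),np.sin(np.radians(7.3))
for d in (43,33):print(np.array([528.2,-218])+d*np.array([c,n]))
print((w2px(b,[[.5282,-.218,.05],[.5282,-.218,.092]])+.4-[170,155])*13.333)
E
```

```text
[[ 570.51115708 -230.22780778   53.5       ]
 [ 563.93375863 -195.1256715    53.5       ]] [ 567.22245786 -212.67673964   53.5       ] [[ 530.81645066 -216.14181287   50.        ]]
[ 570.85146103 -212.53622183]
[ 560.93251661 -213.80686792]
[[384.61461587 421.89750456]
 [373.78687135 294.03887504]]
```

Emit:
arm_command --pt "0 0 0" --pt "0 0 0" --pt "0 0 0" --twist '[0,0,0]' --grip 35

```text
time_s: 13.58
tool_pos: [0.4779, -0.2253, 0.0655]
tool_rot: [-177.7, -0.7, 97.1]
force: [-0.1, 0.6, -0.1]
grip_width: 0.029
```

Emit:
arm_command --pt "0 0 -2" --pt "0 0 -5" --pt "0 0 -6" --pt "0 0 0" --twist '[0,0,0,0]'

```text
time_s: 14.08
tool_pos: [0.485, -0.2263, 0.2036]
tool_rot: [-177.9, -0.6, 97.2]
force: [0.5, -0.1, -0.3]
grip_width: 0.0305
```

```bash
python3 plan.py 610 300 180 99
```

```text
t 14.07 now [ 485.  -226.3  203.6] [-177.9   -0.6   97.2] F [ 0.5 -0.1 -0.3] w 30.5 q [ 54.   9. -36.  98.   6.  77. 115.]
10 [[5.07, 1.9, 0.24], [5.06, 1.91, 0.24], [5.05, 1.93, 0.24], [5.05, 1.95, 0.24], [5.04, 1.96, 0.24], [5.04, 1.98, 0.24], [5.03, 1.99, 0.24], [5.02, 2.01, 0.24], [5.02, 2.03, 0.24], [5.01, 2.04, 0.24]] [-0.2, -0.2, -0.2, -0.2, -0.2, -0.2, -0.2, -0.2, -0.2, -0.2]
```

Emit:
arm_command --pt "4.5 1.9 0.0" --pt "5 1.9 0.0" --pt "5 1.9 0.0" --pt "5 1.9 0.1" --pt "5 1.9 0.1" --pt "5 1.9 0.1" --pt "5 1.9 0.1" --pt "5 1.9 0.1" --pt "4 1.8 0.1" --pt "0 0 0" --twist '[-0.2,-0.2,-0.2,-0.2,-0.2,-0.2,-0.2,-0.2,-0.2,0]' --grip 45

```text
time_s: 15.32
tool_pos: [0.5981, 0.2391, 0.2007]
tool_rot: [-178.3, -0.5, 98.6]
force: [-0.5, -0.2, 0.5]
grip_width: 0.0389
```

```bash
python3 plan.py 610 300 83 99; python3 - <<'E'
from h import *
import pickle
a=snap('top');b=snap('scene');pickle.dump((a,b),open('c2.pkl','wb'))
c,n=np.cos(np.radians(7.3)),np.sin(np.radians(7.3))
X=lambda x,y,z:[.5282+c*x-n*y,-.218+n*x+c*y,z]
i=cv2.resize(a['img'][165:225,285:345],(600,600),interpolation=cv2.INTER_CUBIC)
cv2.imwrite('pics/t2.png',i)
for x,y,z in [(-55,0,.088),(-38,0,.088),(-72,0,.088),(-73,20,.058),(-73,-20,.058),(43,17,.0535),(43,-17,.0535),(0,0,.092)]: print(x,y,z,(w2px(a,[X(x,y,z)])+.4-[285,165])*10)
E
```

```text
t 15.32 now [598.1 239.1 200.7] [-178.3   -0.5   98.6] F [-0.5 -0.2  0.5] w 38.9 q [ 12.  27. -49.  83.  19.  81.  62.]
3 [[1.95, 0.7, 3.92], [1.94, 0.7, 3.92], [1.94, 0.7, 3.92]] [-0.1, -0.1, -0.1]
-55 0 0.088 [[ 887.55859197 9038.60267426]]
-38 0 0.088 [[ 2376.70162159 19786.30963114]]
-72 0 0.088 [[ 333.94466229 4985.22297645]]
-73 20 0.058 [[-315.87190951  336.01897536]]
-73 -20 0.058 [[ 8139.32655929 20090.7647059 ]]
43 17 0.0535 [[-2303.5583068  -3363.68865511]]
43 -17 0.0535 [[ 2264.67321355 -9702.90026814]]
0 0 0.092 [[313.64557029 237.05795691]]
```

View pics/t2.png

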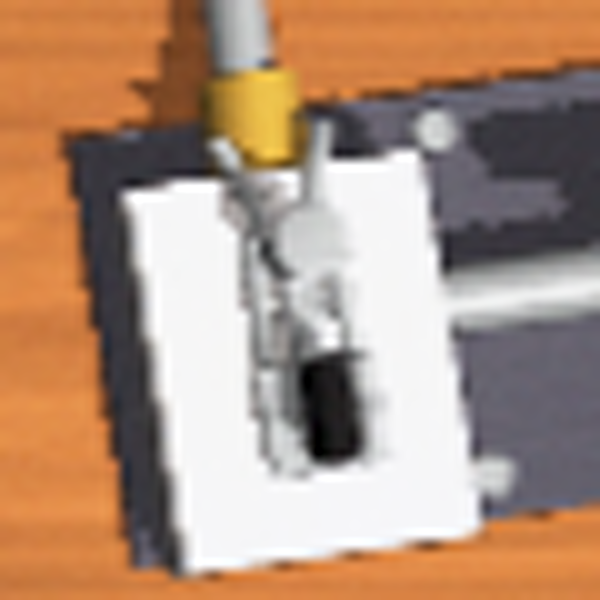

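The clip lies flat. Its grip is centred at about (333,408), its tips at (222,148) and (322,128), and the cap at (312,235). Measure along the unit's x.

```bash
python3 - <<'E'
from h import *
import pickle
a,b=pickle.load(open('c2.pkl','rb'))
f=lambda p,z:px2w(a,np.array(p,float)/10+[285,165]-.4,z)*1000
R=np.array([[.9919,.1271],[-.1271,.9919]])
cap=f([(312,235)],.092)[0,:2]
for n,p,z in (('grip',[(333,408),(330,355),(338,462)],.088),('tips',[(218,142),(324,122)],.0535),('head rear',[(277,473),(380,457)],.058)):
    print(n,np.round((f(p,z)[:,:2]-cap)@R.T,1))
E
```

```text
grip [[-55.7   0.9]
 [-38.7  -0.7]
 [-73.    2. ]]
tips [[ 39.   18.1]
 [ 41.2 -18.2]]
head rear [[-72.8  16. ]
 [-71.9 -18.5]]
```

The grip sits at -55.7 mm along the unit's x against -55 nominal, so the clip is home. Next, the lever.

Emit:
arm_command --pt "3 1.1 1.5" --pt "2.5 0.8 2" --pt "0.3 0.1 2" --pt "0 0 0" --twist '[0,0,0,0]' --grip 55

```text
time_s: 15.92
tool_pos: [0.6129, 0.2848, 0.1446]
tool_rot: [-178.4, 0.2, 97.6]
force: [0.5, -0.2, -0.3]
grip_width: 0.0477
```

```bash
python3 plan.py 610 301 84 99
```

```text
t 15.93 now [612.9 284.8 144.6] [-178.4    0.2   97.6] F [ 0.5 -0.2 -0.3] w 47.7 q [  5.  33. -47.  82.  23.  77.  55.]
2 [[0.82, -0.03, 3.03], [0.82, -0.02, 3.03]] [-0.7, -0.7]
```

Emit:
arm_command --pt "1.6 0 0" --pt "0.3 0 1.5" --pt "0 0 0" --twist '[-0.7,-0.7,0]'

```text
time_s: 16.3
tool_pos: [0.6113, 0.3018, 0.1305]
tool_rot: [-178.6, 0.2, 98.9]
force: [0.6, 0.9, -0.2]
grip_width: 0.0474
```

```bash
python3 plan.py 610 301 84 99
```

```text
t 16.3 now [611.3 301.8 130.5] [-178.6    0.2   98.9] F [ 0.6  0.9 -0.2] w 47.4 q [  4.  34. -46.  82.  24.  76.  55.]
1 [[-0.06, -0.14, 4.65]] [-0.1]
```

Emit:
arm_command --pt "0 -0.1 2.3" --pt "0 0 1.7" --pt "0 0 0.4" --pt "0 0 0" --twist '[0,0,0,0]'

```text
time_s: 16.8
tool_pos: [0.6104, 0.3012, 0.0866]
tool_rot: [-178.7, 0.2, 98.8]
force: [-0.6, 0.4, 0.0]
grip_width: 0.0479
```

Emit:
arm_command --pt "0 0 0" --pt "0 0 0" --pt "0 0 0" --pt "0 0 0" --twist '[0,0,0,0]' --grip 0 --force 20

```text
time_s: 17.3
tool_pos: [0.6116, 0.3019, 0.0888]
tool_rot: [-178.9, 0.1, 98.8]
force: [-0.6, 0.8, 0.3]
grip_width: 0.0158
```

```bash
python3 plan.py 610 301 84 99
```

```text
t 17.3 now [611.6 301.9  88.8] [-1.789e+02  1.000e-01  9.880e+01] F [-0.6  0.8  0.3] w 15.8 q [  3.  36. -45.  84.  25.  72.  54.]
1 [[-0.07, -0.17, 0.48]] [-0.2]
```

Emit:
arm_command --pt "1.3 -0.1 0" --pt "1.3 -0.1 0" --pt "1.3 -0.1 0" --pt "0 0 0" --twist '[-10,-10,-10,0]'

```text
time_s: 17.8
tool_pos: [0.5949, 0.3394, 0.0889]
tool_rot: [-179.0, -0.6, 129.5]
force: [-1.4, 0.7, -0.6]
grip_width: 0.0141
```

```bash
cat > lv.py <<'E'
from h import *
o=telemetry.get_obs();p=o['tool_pos']*1000-[536,289,0]
print(np.degrees(np.arctan2(p[1],p[0])),np.hypot(p[0],p[1]),o['tool_rot'],o['wrist_torque'],o['force'],o['grip_width'])
E
python3 lv.py
```

```text
40.59053794185767 77.50543243702036 [-179.00400654   -0.58780767  129.51782247] [ 0.20232428 -0.07892263 -0.01380948] [-1.4077963   0.69996429 -0.62191759] 0.014143784298755962
```

Emit:
arm_command --pt "1.25 -0.1 0" --pt "1.2 -0.1 0" --pt "0 0 0" --twist '[-9.5,-9,0]'

```text
time_s: 18.18
tool_pos: [0.5766, 0.3556, 0.0889]
tool_rot: [-179.3, -0.9, 147.7]
force: [-3.3, 1.9, 1.2]
grip_width: 0.0139
```

```bash
python3 lv.py
```

```text
58.60403582407674 78.02244623379418 [-179.30354257   -0.9408345   147.73853329] [ 0.32756646  0.25799436 -0.17396045] [-3.28680925  1.8518216   1.23358878] 0.013936482905011429
```

Emit:
arm_command --pt "0 0 0" --pt "0 0 0" --pt "0 0 0" --pt "0 0 -3" --pt "0 0 -5" --pt "0 0 -3" --twist '[0,0,0,0,0,0]' --grip 45

```text
time_s: 18.92
tool_pos: [0.582, 0.35, 0.1987]
tool_rot: [-178.9, -0.8, 146.8]
force: [0.3, 0.4, -0.4]
grip_width: 0.0388
```

```bash
python3 plan.py 560 60 210 120
```

```text
t 18.93 now [582.  350.  198.7] [-178.9   -0.8  146.8] F [ 0.3  0.4 -0.4] w 38.8 q [  5.  35. -58.  77.  28.  84.  96.]
6 [[-2.34, -4.25, -0.19], [-2.66, -4.05, -0.19], [-2.97, -3.83, -0.19], [-3.26, -3.59, -0.19], [-3.53, -3.32, -0.19], [-3.78, -3.04, -0.19]] [4.5, 4.5, 4.5, 4.5, 4.5, 4.5]
```

Emit:
arm_command --pt "-2.35 -4.25 -0.2" --pt "-2.65 -4.05 -0.2" --pt "-2.95 -3.85 -0.2" --pt "-3.25 -3.6 -0.2" --pt "-3.5 -3.3 -0.2" --pt "-3.7 -3.0 -0.2" --pt "0 0 0" --twist '[4.5,4.5,4.5,4.5,4.5,4.5,0]'

```text
time_s: 19.8
tool_pos: [0.5591, 0.0507, 0.2173]
tool_rot: [-179.1, 0.0, 118.3]
force: [-0.8, -0.0, -0.2]
grip_width: 0.0394
```

```bash
python3 - <<'E'
from h import *
import pickle
a=snap('top');b=snap('scene');pickle.dump((a,b),open('c3.pkl','wb'))
A=cv2.resize(a['img'][145:195,114:180],None,fx=12,fy=12,interpolation=cv2.INTER_CUBIC)
cv2.imwrite('pics/t3.png',A); print(A.shape, telemetry.get_obs()['tool_pos'])
E
```

```text
(600, 792, 3) [0.55879056 0.05625666 0.21754798]
```

The viewer has reached its limit (I had used 12), so I'll measure the lever and tab numerically. The top camera looks along the lever's radial direction, so there is little lateral parallax.

```bash
python3 - <<'E'
from h import *
import pickle
a,b=pickle.load(open('c3.pkl','rb'))
ax=np.array([.5362,.2892])
th=np.arange(42,76,1.); 
print('th  r:',end='');R=[.03,.045,.06,.07,.08,.09,.1,.104,.112,.12,.128,.136,.142]
print(R)
g=cv2.cvtColor(a['img'],cv2.COLOR_BGR2GRAY).astype(np.float32); S=cv2.cvtColor(a['img'],cv2.COLOR_BGR2HSV)[...,1].astype(np.float32)
P=np.array([[[ax[0]+r*np.cos(np.radians(t)),ax[1]+r*np.sin(np.radians(t)),.111] for r in R] for t in th])
q=w2px(a,P.reshape(-1,3)).reshape(len(th),len(R),2).astype(np.float32)
G=cv2.remap(g,q[...,0],q[...,1],cv2.INTER_LINEAR);H=cv2.remap(S,q[...,0],q[...,1],cv2.INTER_LINEAR)
for t,x,y in zip(th,G,H): print(int(t),' '.join('%4d'%v for v in x),' | ',' '.join('%4d'%v for v in y))
E
```

```text
th  r:[0.03, 0.045, 0.06, 0.07, 0.08, 0.09, 0.1, 0.104, 0.112, 0.12, 0.128, 0.136, 0.142]
42   88  153  144  103   87   88   76   87   89   84  166  163  156  |   149  172  172  176  173  179   88   28  173  177  170  170  174
43   86  154  151  118   93   91   70   91   96   84  147  136  158  |   138  172  172  177  173  179  104   28  163  178  174  174  172
44   88  153  151  131  112  104   76  130  119   86  109  108  161  |   123  172  173  177  174  178   96   21  134  179  178  177  171
45   97  150  150  134  139  130   87  139  115   88   88  100  132  |   104  172  174  176  172  176  106   19  138  179  176  180  175
46  116  144  150  135  146  143   85  111   94   87   84   94   99  |    80  172  174  176  173  174   96   27  165  179  173  180  180
47  135  140  149  135  146  149  109   81   85   88   87   87   97  |    58  154  174  177  174  172   97   26  174  177  174  177  179
48  151  141  142  135  143  153  118   60   83   92   92   84   98  |    40  129  173  177  175  171  137   21  173  178  174  176  181
49  165  147  126  131  138  153  116   61   82   9
[... 2947 characters left out ...]
  174  176   75
71  128   78  136  140  145  150  127  107  128  150  148  139   64  |    74  174  177  176  172  174  117   25  173  174  175  168   34
72  115   78  134  138  144  147  139  114  105  150  150  133   62  |    92  176  178  177  171  175   92   25  176  173  174  165   11
73  104   80  134  137  141  146  114  111  113  150  148  134   66  |   107  175  178  176  173  175   91   27  175  174  173  166    8
74   98   80  135  135  138  145   90  104  125  152  150  130   67  |   111  175  177  175  176  174  113   27  175  173  173  161    8
75   91   76  137  134  135  142  101  101  129  156  152  113   67  |   115  162  176  174  177  175  128   27  174  172  173  141   10
```

The lever points at about 57.8° and the tab is at about 59.2°, so it is about 1.4° short. Earlier tool yaw minus 90° agreed with the lever angle, so I'll regrasp and nudge.

```bash
python3 plan.py 576.7 353.5 150 147.8 7
```

```text
t 19.9 now [558.8  56.3 217.5] [-179.2   -0.2  118.8] F [-0.   1.4 -0.5] w 38.9 q [ 40.  16. -57.  94.  13.  78. 100.]
7 [[3.6, 2.27, 0.96], [3.42, 2.52, 0.96], [3.23, 2.76, 0.96], [3.03, 2.99, 0.96], [2.8, 3.2, 0.96], [2.56, 3.4, 0.96], [2.31, 3.57, 0.96]] [-4.1, -4.1, -4.1, -4.1, -4.1, -4.1, -4.1]
```

Emit:
arm_command --pt "3.6 2.25 0.6" --pt "3.4 2.5 0.6" --pt "3.25 2.75 0.6" --pt "3.05 3.0 0.6" --pt "2.8 3.2 0.8" --pt "2.55 3.4 0.8" --pt "2.3 3.5 0.8" --pt "0 0 0" --twist '[-4.1,-4.1,-4.1,-4.1,-4.1,-4.1,-4.1,0]'

```text
time_s: 20.9
tool_pos: [0.5673, 0.3782, 0.1679]
tool_rot: [-179.8, -0.9, 149.5]
force: [-0.2, -0.1, -0.5]
grip_width: 0.0393
```

```bash
python3 plan.py 576.7 353.5 130 147.8 2
```

```text
t 20.9 now [567.3 378.2 167.9] [-179.8   -0.9  149.5] F [-0.2 -0.1 -0.5] w 39.3 q [  4.  36. -59.  80.  30.  81.  94.]
2 [[-1.03, -0.82, 1.89], [-1.04, -0.81, 1.89]] [0.8, 0.8]
```

Emit:
arm_command --pt "-1.2 -0.9 1.5" --pt "-0.8 -0.6 1.5" --pt "0 0 0" --twist '[0.9,0.8,0]'

```text
time_s: 21.28
tool_pos: [0.577, 0.3522, 0.1348]
tool_rot: [-179.7, -0.8, 147.6]
force: [-0.1, 0.4, -0.7]
grip_width: 0.0389
```

```bash
python3 plan.py 576.7 353.5 87 147.8 2
```

```text
t 21.27 now [577.  352.2 134.8] [-179.7   -0.8  147.6] F [-0.1  0.4 -0.7] w 38.9 q [  6.  37. -58.  83.  31.  78.  94.]
2 [[0.05, 0.05, 2.39], [0.05, 0.05, 2.39]] [-0.1, -0.1]
```

Emit:
arm_command --pt "0.05 0.05 2.3" --pt "0.05 0.05 1.8" --pt "0 0 0.3" --pt "0 0 0" --twist '[-0.1,-0.1,0,0]'

```text
time_s: 21.78
tool_pos: [0.5765, 0.3518, 0.0874]
tool_rot: [-179.7, -0.8, 147.6]
force: [0.6, 0.3, 1.2]
grip_width: 0.0392
```

Emit:
arm_command --pt "0 0 0" --pt "0 0 0" --pt "0 0 0" --pt "0 0 0" --pt "0 0 0" --twist '[0,0,0,0,0]' --grip 0 --force 20

```text
time_s: 22.4
tool_pos: [0.5763, 0.3534, 0.0889]
tool_rot: [-179.8, -0.8, 147.7]
force: [-0.3, 0.7, -2.0]
grip_width: 0.0141
```

```bash
python3 lv.py
```

```text
57.930820269606656 75.9863946108291 [-179.78535746   -0.82297458  147.68006237] [ 0.10894493 -0.15659963 -0.13285777] [-0.32419985  0.65306994 -2.01651154] 0.01408329636408596
```

Lever at 57.9°; nudge +1.4° (1.9 mm).

Emit:
arm_command --pt "0.2 0 0" --pt "0 0 0" --twist '[-1.5,0]'

```text
time_s: 22.65
tool_pos: [0.5745, 0.3546, 0.0889]
tool_rot: [-179.8, -0.8, 149.3]
force: [-1.4, 0.5, -0.7]
grip_width: 0.014
```

```bash
python3 lv.py
```

```text
59.56127473534069 76.05501107652121 [-179.81502536   -0.83822848  149.26466838] [ 0.22116088 -0.00578218 -0.18645959] [-1.39908644  0.51977662 -0.68070502] 0.014025639296794717
```

Yaw − 90 = 59.3°, so it is on target. Release and retreat.

Emit:
arm_command --pt "0 0 0" --pt "0 0 0" --pt "0 0 0" --pt "0 0 -3" --pt "0 0 -5" --pt "0 0 -3" --twist '[0,0,0,0,0,0]' --grip 45

```text
time_s: 23.4
tool_pos: [0.5758, 0.3521, 0.199]
tool_rot: [-179.5, -0.9, 149.3]
force: [-0.9, 0.2, 0.2]
grip_width: 0.039
```

Emit:
arm_command --pt "-2.35 -4.25 -0.2" --pt "-2.65 -4.05 -0.2" --pt "-2.95 -3.85 -0.2" --pt "-3.25 -3.6 -0.2" --pt "-3.5 -3.3 -0.2" --pt "-3.7 -3.0 -0.2" --pt "0 0 0" --twist '[4.5,4.5,4.5,4.5,4.5,4.5,0]'

```text
time_s: 24.28
tool_pos: [0.5652, 0.0552, 0.2141]
tool_rot: [-179.6, -0.5, 121.5]
force: [-1.0, 0.5, -0.2]
grip_width: 0.039
```

```bash
python3 - <<'E'
from h import *
import pickle
a=snap('top'); c0=pickle.load(open('c0.pkl','rb'))[0]; c2=pickle.load(open('c2.pkl','rb'))[0]
S=cv2.cvtColor(a['img'],cv2.COLOR_BGR2HSV)[...,1].astype(np.float32)
th=np.arange(45,75,.1)
for r,l in((.045,87),(.06,90),(.07,90),(.08,90),(.09,90),(.112,90),(.12,90),(.128,90)):
    q=w2px(a,[[.5362+r*np.cos(t),.2892+r*np.sin(t),.111] for t in np.radians(th)]).astype(np.float32)
    v=cv2.remap(S,q[None,:,0],q[None,:,1],cv2.INTER_LINEAR)[0]; k=np.argmin(abs(th-59)); 
    lo=k
    while v[lo]<l: lo-=1
    hi=k
    while v[hi]<l: hi+=1
    print(r,round((th[lo]+th[hi])/2,2),round(th[hi]-th[lo],1))
# change maps vs. earlier: clip/outlet since c2, bystanders since c0
def ch(i,x0,y0,x1,y1): return np.abs(a['img'][y0:y1,x0:x1].astype(int)-i['img'][y0:y1,x0:x1]).mean().round(1)
print('outlet vs c2',ch(c2,285,165,375,225)); 
for n,bx in dict(can=(80,155,112,182),spanner=(225,118,282,137),socket=(232,148,248,166),screwdriver=(148,235,212,255),hammer=(280,225,362,262),jar=(383,153,416,180)).items(): print(n,ch(c0,*bx))
E
```

```text
0.045 59.2 17.8
0.06 58.75 10.7
0.07 59.15 10.3
0.08 59.1 8.2
0.09 58.75 7.1
0.112 59.35 8.9
0.12 59.1 6.4
0.128 59.2 5.6
outlet vs c2 3.4
can 5.1
spanner 27.2
socket 45.1
screwdriver 9.1
hammer 14.4
jar 7.2
```

The lever is at 59.0° and the tab at 59.2°. The arm hides the socket and spanner from above, so I'll check the bystanders in the scene view, then hand in.

```bash
python3 - <<'E'
from h import *
import pickle
b=snap('scene')['img']; b0=pickle.load(open('c0.pkl','rb'))[1]['img']
e=lambda i:cv2.Canny(i,80,160)>0
for n,(x0,y0,x1,y1) in dict(socket=(248,205,268,232),spanner=(207,235,266,254),can=(388,198,414,245),jar=(102,172,130,200),screwdriver=(298,174,352,192),hammer=(175,158,245,178),red=(258,198,296,216),green=(265,170,279,189)).items():
    A,B=b0[y0:y1,x0:x1],b[y0:y1,x0:x1]
    t=cv2.matchTemplate(b[y0-8:y1+8,x0-8:x1+8],A,cv2.TM_CCOEFF_NORMED); _,m,_,l=cv2.minMaxLoc(t)
    print(n,round(m,2),(l[0]-8,l[1]-8))
E
```

```text
socket 1.0 (0, 0)
spanner 0.95 (0, 0)
can 1.0 (0, 0)
jar 1.0 (0, 0)
screwdriver 0.91 (0, 0)
hammer 0.82 (0, 0)
red 0.82 (0, 0)
green 0.81 (0, 0)
```

Nothing else has shifted.

```bash
python3 -c "
from h import *
print(env.sign_off())"
```

```text
the job is handed in; nothing more can be done
None
```

The bench air outlet is back in service and the job was handed in at about 24 s, with the arm clear of everything.

I did it in the order asked:
- **Bleed cock:** I turned the tee handle clockwise to its stop, where the torque rose to 0.66 N·m. The picture afterwards showed the bar along the pipe line.
- **Clip:** I pushed the steel clip with the black grip onto the coupling pin until it stopped, at about 26 N. From above, its grip sat 55.7 mm behind the pin against 55 mm nominal, which means fully home, and it lay flat on the block.
- **Supply valve:** I opened the lever, found it about 1.4° short of the index tab, then regripped it and corrected. The last measurement gave the lever at about 59.0° and the tab at about 59.2°.

**Last checks:**
- None of the other tools, containers or look-alike clips showed any shift in the scene view. The match was weaker (0.81–0.82) for the hammer and the red and green clips.
- In the last top view the arm blocked the socket and spanner, so that comparison disagreed there. The scene view showed both where they started.
- I had used up the 12 pictures by then, so the last lever and bystander checks were numeric only.

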